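# Twist the orange mixing pot off its nest and set it out

## Robot

A 6-joint arm with a two-finger parallel gripper is mounted at the origin on a cart in front of the work surface, level with it; the furniture and walls round the work are solid. World frame = base frame: x ahead of the robot, y to its left, z up, the work surface at z = 0. Lengths are in m, angles in rad, forces in N, time in s.
With the tool pointing down it reaches from about 0.4 to 0.825 m from the base axis. Payload 7 kg.
Tool frame: the origin (TCP) lies midway between the tips of the shut fingers; the grasp point (between the pads) lies 19 mm behind it (manip.grip_depth is the distance from the TCP to the grasp point, in m); z points along the fingers, y is the line along which they close (so a half turn about z gives the same grasp; the last joint's range is limited). The gripper opens to 88 mm and grips with 3 to 60 N. Pads are 19 mm wide; open, the fingers measure 130 mm over their backs; the gripper's body (78 mm by 193 mm) begins 47 mm behind the grasp point.
Start: joints at [-0.933, 0.359, 0.012, 0, -1.224, -0.288], TCP at [0.231, -0.634, 0.206] pointing down, gripper open.
Joint ranges: [-3.07, 3.07], [-1.43, 2.12], [-1.02, 1.25], [-3.03, 1.67], [-3.05, -0], [-3.03, 3.03]. Speed limits (rad/s): [2.39, 2.39, 3.01, 3.14, 3.14, 3.14].

## Interface

Orientations are given as a rotation vector (axis times angle).
In Python, from plant import sense, snapshot, camera_model, job, manip gives the robot as it stands.
- The arm moves only by the tool apply_moves, never from a script. Its argument "steps" is a list of rows, each a list of 7 numbers: the turn, a rotation vector about the tool's x, y, z in degrees, then the shift along the tool's x, y, z in cm, then the finger opening in cm, from 0 to 8.76. A call has 1 to 20 rows; each row is the pose to reach, as a shift and turn from the pose commanded when the call began, along the tool's axes at that moment; what a row does not reach only later rows make up. A row lasts 1/12 s, in which the tool goes at most 41.7 mm and 7.16 degrees, less where a joint would pass 70% of its speed; a pose out of reach is approached as far as the arm can. A call with a gripper value outside its range is refused whole. The fingers move at their own pace and stop on an object; the grip force is fixed at half the most. Time passes only in rows, so rows that repeat a pose let the fingers close. It gives the time, the measured TCP pose, the force, the opening and the grip force at its end, in the units of the state.
- sense(): the state, without advancing time (a new reading comes with each control period).
- snapshot(name): name is "scene" or "top" or "wrist"; returns the picture (480x640x3 uint8, red, green, blue); there is no depth.
- camera_model(name): a dict with "fov_y" (degrees; the focal length in pixels is half the picture's height over the tangent of half this angle, whatever the lens; pixels are square), "cx", "cy" (the principal point, pixels), "dist_coeffs" ([k1, k2, p1, p2, k3] as OpenCV has them; the pictures are not rectified), "rvec" (rotation vector, rad) and "tvec" (3), from world to camera coordinates, as OpenCV has them; the wrist camera has in their place "tool_from_camera" (4x4, takes a point from camera to tool coordinates, whose origin is the TCP and whose axes are the flange's). Camera axes: x right, y down, z forward; pixel columns grow to the right and rows downward; lengths in m; the calibration is good to about 2 mm. A picture is of the moment at which its call begins: read the wrist's pose just before it. camera_model takes no time and is no camera call.
- job.job_done(): hands the job in; it is judged then, once.
The state is a dict: "time_s": time; "joints": joint angles; "joint_vel": joint speeds; "joint_efforts": joint torques, N m; "tcp_pos": TCP position; "ee_rot": TCP orientation; "force": force on the tool from outside, world axes, zero at the start; "torque": the same for the moment, N m; "width": finger opening in m; "finger_force": force on a finger pad.
Only numpy, scipy, OpenCV 4.12 (cv2) and the standard library are available. Lean on these libraries where they do the work, as an engineer would, in place of code of your own. Each camera call takes 0.05 s, during which the arm holds its last target. There are 200 camera calls.

## Task

Take the orange mixing pot out of the white pot it is nested in: it is locked by two small lugs, so hold it and twist it by about a sixth to a quarter of a turn while lifting it away. Then set it down upright (do not drop it), wholly on the round cork mat, and let go. Leave the blue pot nested as it is.

Things in the scene. Friction and masses are not known exactly. Their poses are not given: they have to be found in the camera images.
- orange_pot_grip (a point): Point on the axis z, 40 mm above the bottom, of the loose orange round plastic pot: 70 mm high, open top, 50 mm wide at its bottom, 57 here, 62 over the rim; 60 g. Its bottom 16 mm are nested in a white pot; two lugs near its bottom, along x and -x, sit 2 mm under that pot's lips and block a straight pull. Turned 60 to 90 degrees either way it rises freely. Gripped here from above, any yaw.
- blue_pot_grip (a point): The same point of a blue pot of the same shape and size, locked in its own white pot in the same way. To be left alone.
- stand_orange: White pot holding the orange pot, on a dark steel foot 110 mm wide fixed to the bench. Origin: centre of the foot's underside, z up. Rim 56 mm above the bench, 80 mm wide (24 mm below orange_pot_grip); the nested pot's bottom is 40 mm above the bench. Two 40-degree lips at its rim, along x and -x, lie over the lugs. The blue pot's stand is alike; the two may swap places.
- mat_top (a point): Centre of the top face of a round brown cork mat, 110 mm wide and 4 mm thick, fixed flat on the bench.
Mind the look-alikes: they are no part of the job. What is shaped like the stand_orange but red is not meant.

How it is judged:
By the outcome, as a careful person would: the job done as asked, in the order asked, and still so for the second after the job is handed in, with the robot touching nothing.
It also fails if it takes over 40 s, if anything falls off the work surface, if the arm or the gripper's body presses on something with over 40 N, if the wrist force passes 120 N, or if a joint passes its speed limit or range.

## Working session

There is one attempt and no reset: what is moved stays moved. The work goes in short steps, Python scripts to look and compute and a tool call to move; the robot and the scene stay as the last step left them, time stands still between calls to the robot, and variables do not carry over. Pictures are saved under pics/ and viewed, at most 10 in all, crops included, and the job is handed in when it is done.

Besides the shell and the picture viewer there is one more tool, called after ">>>" as name(argument=value, ...), one argument or row to a line, values as JSON. apply_moves: Moves the arm, as the interface text tells. Its arguments: {"type":"object","properties":{"steps":{"type":"array","items":{"type":"array","items":{"type":"number"}}}},"required":["steps"]}

```bash
ls; mkdir -p pics
python3 - <<'E'
from plant import sense, snapshot, camera_model, job, manip
import cv2
s=sense();print(s, manip.grip_depth)
for n in("scene","top"):
    cv2.imwrite(f"pics/{n}0.png",snapshot(n)[:,:,::-1]);print(n,camera_model(n))
print(camera_model("wrist"))
E
```

```text
pics
{'time_s': 0.0, 'joints': array([-9.32920269e-01,  3.59393452e-01,  1.10789752e-02, -3.58950093e-04,
       -1.22408420e+00, -2.88065370e-01]), 'joint_vel': array([ 0.0010942 ,  0.00029259,  0.00050571,  0.00039386, -0.00091505,
        0.0015306 ]), 'joint_efforts': array([ 8.84177389e-04, -5.82721925e+01,  2.93060660e+01,  6.99704200e+00,
        7.00753473e-03, -1.58020171e-04]), 'tcp_pos': array([ 0.23111786, -0.63365708,  0.20492563]), 'ee_rot': array([ 5.46422794e-01, -3.09328651e+00, -2.48843326e-03]), 'force': array([ 0.01696806, -0.2754867 ,  0.48762281]), 'torque': array([-0.05272235, -0.04328388,  0.0328688 ]), 'finger_force': 0.0, 'width': 0.0874180837637175} 0.0188
scene {'fov_y': 43.73878403074885, 'cx': 329.25801051340414, 'cy': 244.07946785757454, 'dist_coeffs': array([0.05966843, 0.        , 0.        , 0.        , 0.        ]), 'rvec': array([ 1.8355428 , -0.90010018,  0.58603029]), 'tvec': array([-0.30121298,  0.23220082,  1.05165502])}
top {'fov_y': 53.85938215579617, 'cx': 327.33953046994793, 'cy': 236.98081803233833, 'dist_coeffs': array([-0.09965702,  0.        ,  0.        ,  0.        ,  0.        ]), 'rvec': array([ 2.18048491, -2.1233529 ,  0.17634134]), 'tvec': array([-0.05297275,  0.46946751,  0.91078734])}
{'fov_y': 71.2367508803099, 'cx': 326.5585327928058, 'cy': 243.1785715083587, 'dist_coeffs': array([-0.02662635,  0.        ,  0.        ,  0.        ,  0.        ]), 'tool_from_camera': array([[ 5.32640269e-04, -9.65384710e-01, -2.60829597e-01,
         7.05176916e-02],
       [ 9.99999839e-01,  5.65846084e-04, -5.22140672e-05,
        -4.91040471e-04],
       [ 1.97996068e-04, -2.60829527e-01,  9.65384855e-01,
        -1.78566290e-01],
       [ 0.00000000e+00,  0.00000000e+00,  0.00000000e+00,
         1.00000000e+00]])}
```

View pics/scene0.png

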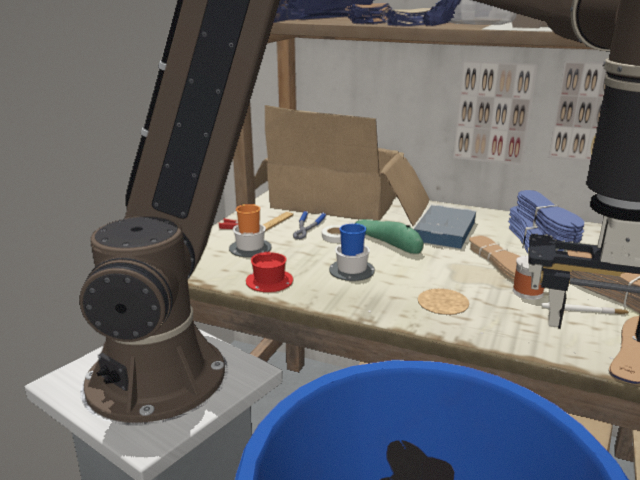

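View pics/top0.png

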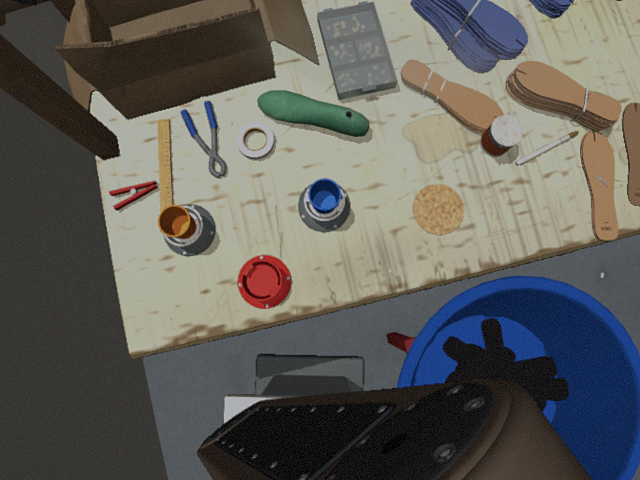

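Candidates: the orange pot is at top (175,221) / scene (248,218). Its look-alikes are the blue pot at top (325,196) and the empty red stand at top (265,281). The mat is the cork disc at top (438,209) / scene (444,301). The pale stain at top (432,137) and the tape ring at (256,141) are not the mat. One close crop will check this.

```bash
cat > h.py <<'E'
import numpy as np, cv2
from plant import sense, snapshot, camera_model, job, manip
def K(m):
    f=240/np.tan(np.radians(m["fov_y"]/2)); return np.array([[f,0,m["cx"]],[0,f,m["cy"]],[0,0,1.]])
def pose(n,s=None):  # camera centre, R world_from_cam
    m=camera_model(n)
    if n=="wrist":
        s=s or sense(); T=np.eye(4);T[:3,:3]=cv2.Rodrigues(np.array(s["ee_rot"]))[0];T[:3,3]=s["tcp_pos"]
        T=T@m["tool_from_camera"];return T[:3,3],T[:3,:3]
    R=cv2.Rodrigues(m["rvec"])[0]; return -R.T@m["tvec"],R.T
def onplane(n,px,z,s=None):
    m=camera_model(n);c,R=pose(n,s)
    u=cv2.undistortPoints(np.array(px,float).reshape(-1,1,2),K(m),m["dist_coeffs"])[:,0]
    d=np.c_[u,np.ones(len(u))]@R.T
    return c+d*((z-c[2])/d[:,2])[:,None]
def proj(n,P,s=None):
    m=camera_model(n);c,R=pose(n,s);r=cv2.Rodrigues(R.T)[0]
    return cv2.projectPoints(np.array(P,float).reshape(-1,1,3),r,-R.T@c,K(m),m["dist_coeffs"])[0][:,0]
def circ(c,r,z,n=72):
    a=np.linspace(0,2*np.pi,n,endpoint=False);return np.c_[c[0]+r*np.cos(a),c[1]+r*np.sin(a),np.full(n,z)]
E
python3 - <<'E'
from h import *
t=cv2.imread("pics/top0.png");s=cv2.imread("pics/scene0.png")
hs=cv2.cvtColor(t,cv2.COLOR_BGR2HSV)
print("pot rim approx",onplane("top",[[175,221]],.11),onplane("top",[[187,231]],.0), "mat",onplane("top",[[438,209]],.004),onplane("scene",[[444,301]],.004))
print("mat edges",onplane("top",[[412,209],[464,209],[438,183],[438,235]],.004))
print("pot scene",onplane("scene",[[248,209]],.11),"blue",onplane("top",[[325,196]],.11))
def cr(im,x,y,w,h):return cv2.resize(im[y:y+h,x:x+w],(400,300),interpolation=cv2.INTER_CUBIC)
cv2.imwrite("pics/c1.png",np.vstack([np.hstack([cr(t,147,186,80,60+0),cr(t,388,172,100,75)]),np.hstack([cr(s,210,195,80,60),cr(s,394,263,100,75)])]))
E
```

```text
pot rim approx [[0.48170495 0.24465058 0.11      ]] [[0.48038686 0.25238747 0.        ]] mat [[ 0.54147498 -0.27271497  0.004     ]] [[ 0.54231506 -0.27402592  0.004     ]]
mat edges [[ 0.5397291  -0.21730904  0.004     ]
 [ 0.54327761 -0.32868611  0.004     ]
 [ 0.59802483 -0.2734844   0.004     ]
 [ 0.48597614 -0.27210457  0.004     ]]
pot scene [[0.4827691  0.24805005 0.11      ]] blue [[ 0.53677141 -0.03311274  0.11      ]]
```

View pics/c1.png

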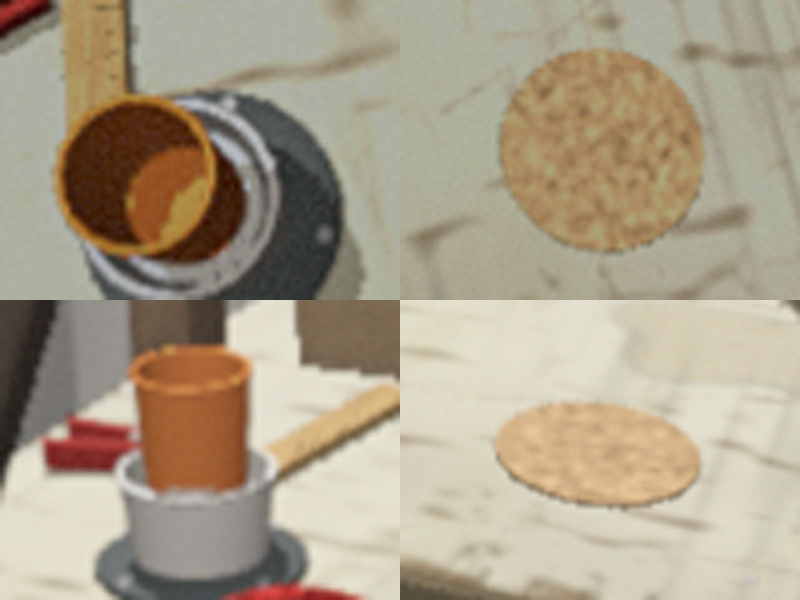

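The crop confirms the orange pot in its white stand, with its rim centre at top (174.1,220.9). The mat is a plain cork disc centred at top (438.6,209.4), and its 111 mm diameter matches the description. I'll compute the hover shifts next.

```bash
cat >> h.py <<'E'
def shift(P,s=None):
    s=s or sense();R=cv2.Rodrigues(np.array(s["ee_rot"]))[0];return (np.array(P)-s["tcp_pos"])@R*100
E
python3 - <<'E'
from h import *
s=sense();print(cv2.Rodrigues(s["ee_rot"])[0].round(3))
print(onplane("top",[[174.1,220.9]],.11),onplane("top",[[438.6,209.4]],.004),onplane("scene",[[210+190/5,195+(372-300)/5]],.11),onplane("scene",[[394+598/4-100,263+(454-300)/4]],.004))
for P in([.5,-.2,.22],[.481,.247,.22]):print(shift(P).round(2))
E
```

```text
[[-0.939 -0.343 -0.001]
 [-0.343  0.939  0.001]
 [ 0.     0.001 -1.   ]]
[[0.48184912 0.24636571 0.11      ]] [[ 0.5406544  -0.27398902  0.004     ]] [[0.48078012 0.24608562 0.11      ]] [[ 0.53971262 -0.27420023  0.004     ]]
[-40.12  31.54  -1.46]
[-53.65  74.18  -1.4 ]
```

>>> apply_moves(
  steps=[
    [0,0,0,-20,15.8,-1.4,8.7],
    [0,0,0,-20,15.8,-1.4,8.7],
    [0,0,0,-20,15.8,-1.4,8.7],
    [0,0,0,-20,15.8,-1.4,8.7],
    [0,0,0,-20,15.8,-1.4,8.7],
    [0,0,0,-20,15.8,-1.4,8.7],
    [0,0,0,-20,15.8,-1.4,8.7],
    [0,0,0,-40.1,31.5,-1.4,8.7],
    [0,0,0,-40.1,31.5,-1.4,8.7],
    [0,0,0,-40.1,31.5,-1.4,8.7],
    [0,0,0,-40.1,31.5,-1.4,8.7],
    [0,0,0,-40.1,31.5,-1.4,8.7],
    [0,0,0,-40.1,31.5,-1.4,8.7],
    [0,0,0,-53.7,74.2,-1.4,8.7],
    [0,0,0,-53.7,74.2,-1.4,8.7],
    [0,0,0,-53.7,74.2,-1.4,8.7],
    [0,0,0,-53.7,74.2,-1.4,8.7],
    [0,0,0,-53.7,74.2,-1.4,8.7],
    [0,0,0,-53.7,74.2,-1.4,8.7],
    [0,0,0,-53.7,74.2,-1.4,8.7],
  ],
)

```text
time_s: 1.77
tcp_pos: [0.4864, 0.0884, 0.2199]
ee_rot: [-0.547, 3.093, 0.0]
force: [1.5, -0.1, 0.0]
width: 0.0872
finger_force: 0.0
```

Run:
```python
from h import *
s=sense();print(s["time_s"],s["tcp_pos"],s["joints"],shift([.481,.246,.22]).round(2))
```

```text
1.7667 [0.48639491 0.08836442 0.21992828] [ 5.78061578e-01  4.78622876e-02 -3.53280896e-01 -1.09959147e-04
 -1.16945849e+00 -1.79890021e+00] [-4.9  14.99 -0.  ]
```

>>> apply_moves(
  steps=[
    [0,0,0,-4.9,15,0,8.7],
    [0,0,0,-4.9,15,0,8.7],
    [0,0,0,-4.9,15,0,8.7],
    [0,0,0,-4.9,15,0,8.7],
    [0,0,0,-4.9,15,0,8.7],
    [0,0,0,-4.9,15,0,8.7],
    [0,0,0,-4.9,15,0,8.7],
  ],
)

```text
time_s: 2.35
tcp_pos: [0.4814, 0.244, 0.2194]
ee_rot: [0.548, -3.092, 0.001]
force: [0.5, -0.8, 0.6]
width: 0.0871
finger_force: 0.0
```

Run:
```python
from h import *
s=sense();print(s["time_s"],s["tcp_pos"],s["joints"],shift([.481,.246,.061]).round(2))
im=snapshot("wrist")[:,:,::-1].copy()
for r,z in((.031,.11),(.04,.056),(.055,.008)):
    for p in proj("wrist",circ((.481,.246),r,z),s): cv2.circle(im,tuple(int(v) for v in p.round()),0,(255,0,255),-1)
cv2.imwrite("pics/w1.png",im)
```

```text
2.35 [0.48137424 0.24400431 0.21937544] [ 8.32387949e-01  1.27704624e-01 -2.64879214e-01 -1.25465463e-04
 -1.17939236e+00 -2.05260709e+00] [-0.05  0.21 15.84]
```

View pics/w1.png

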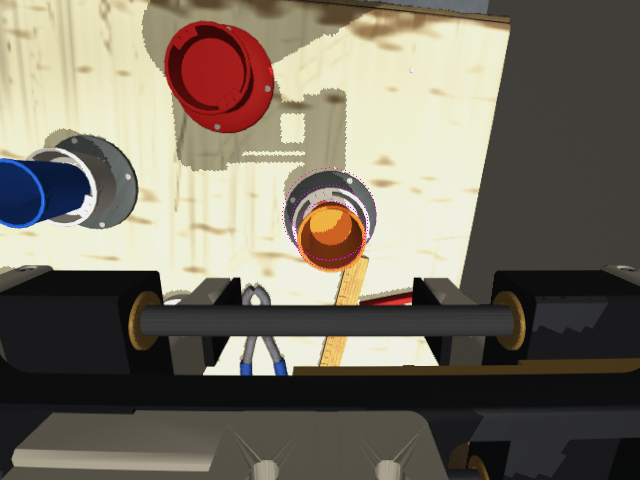

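The wrist view shows the orange rim centred near (332,237), inside its white pot and on the magenta prediction to within a few pixels. I'll put a number on that offset.

Run:
```python
from h import *
s=sense();im=cv2.imread("pics/w1.png")
h=cv2.cvtColor(im,cv2.COLOR_BGR2HSV)
m=cv2.inRange(h,(4,150,60),(20,255,255));m[:190]=0;m[275:]=0;m[:,:285]=0;m[:,380:]=0
m=cv2.morphologyEx(m,cv2.MORPH_OPEN,np.ones((3,3)))
y,x=np.nonzero(m);print(x.min(),x.max(),y.min(),y.max())
print(proj("wrist",circ((.481,.246),.031,.11),s).min(0),proj("wrist",circ((.481,.246),.031,.11),s).max(0))
print(onplane("wrist",[[332,237]],.11,s))
```

```text
297 363 202 271
[295.03808847 200.71976101] [365.0276202  268.75806789]
[[0.48155266 0.24805966 0.11      ]]
```

>>> apply_moves(
  steps=[
    [0,0,0,0,0.3,4,8.7],
    [0,0,0,0,0.3,8,8.7],
    [0,0,0,0,0.3,10.5,8.7],
    [0,0,0,0,0.3,12.5,8.7],
    [0,0,0,0,0.3,14,8.7],
    [0,0,0,0,0.3,15,8.7],
    [0,0,0,0,0.3,15.6,8.7],
    [0,0,0,0,0.3,15.6,8.7],
    [0,0,0,0,0.3,15.6,8.7],
  ],
)

```text
time_s: 3.15
tcp_pos: [0.4812, 0.2468, 0.0645]
ee_rot: [-0.546, 3.093, 0.0]
force: [-0.7, -0.2, -0.8]
width: 0.0872
finger_force: 0.0
```

Run:
```python
from h import *
s=sense();print(s["time_s"],s["tcp_pos"],s["force"],s["joints"])
print(shift([.481,.247,.0625]).round(2))
```

```text
3.15 [0.4812041  0.24679638 0.06447416] [-0.74880446 -0.19034785 -0.84098589] [ 8.36619460e-01  2.77028458e-01 -4.67921167e-01  3.06445904e-04
 -8.25261260e-01 -2.05828504e+00]
[0.01 0.03 0.2 ]
```

Position is good, so I'll lower it 2 mm and close.

>>> apply_moves(
  steps=[
    [0,0,0,0,0,0.2,7],
    [0,0,0,0,0,0.2,6.2],
    [0,0,0,0,0,0.2,5.8],
    [0,0,0,0,0,0.2,5],
    [0,0,0,0,0,0.2,5],
    [0,0,0,0,0,0.2,5],
    [0,0,0,0,0,0.2,5],
    [0,0,0,0,0,0.2,5],
    [0,0,0,0,0,0.2,5],
    [0,0,0,0,0,0.2,5],
  ],
)

```text
time_s: 3.98
tcp_pos: [0.481, 0.2473, 0.0622]
ee_rot: [-0.547, 3.093, 0.001]
force: [-0.9, 0.9, 4.5]
width: 0.0577
finger_force: 29.8
```

>>> apply_moves(
  steps=[
    [0,0,-5,0,0,0,5],
    [0,0,-10,0,0,0,5],
    [0,0,-15,0,0,0,5],
    [0,0,-15,0,0,0,5],
  ],
)

```text
time_s: 4.32
tcp_pos: [0.4808, 0.2464, 0.0622]
ee_rot: [0.954, -2.993, 0.001]
force: [-2.1, -0.8, 4.5]
width: 0.0577
finger_force: 29.8
```

Run:
```python
from h import *
s=sense();print(s["tcp_pos"],s["joints"],s["force"],s["torque"])
```

```text
[0.48076465 0.24636607 0.06215046] [ 8.36959640e-01  2.79766312e-01 -4.70877372e-01  7.66551310e-04
 -8.20891918e-01 -1.79109095e+00] [-2.08849892 -0.7754058   4.47585898] [-0.44872216  0.21090631 -0.05006138]
```

Direction is right. I'll turn a further 60° to 75° in total, then lift slowly at first.

>>> apply_moves(
  steps=[
    [0,0,-6,0,0,0,5],
    [0,0,-12,0,0,0,5],
    [0,0,-18,0,0,0,5],
    [0,0,-24,0,0,0,5],
    [0,0,-30,0,0,0,5],
    [0,0,-36,0,0,0,5],
    [0,0,-42,0,0,0,5],
    [0,0,-48,0,0,0,5],
    [0,0,-54,0,0,0,5],
    [0,0,-60,0,0,0,5],
    [0,0,-60,0,0,0,5],
    [0,0,-60,0,0,-0.2,5],
    [0,0,-60,0,0,-0.4,5],
    [0,0,-60,0,0,-0.4,5],
  ],
)

```text
time_s: 5.48
tcp_pos: [0.4813, 0.2472, 0.0661]
ee_rot: [-2.312, 2.125, -0.001]
force: [3.1, -0.1, 0.5]
width: 0.0577
finger_force: 29.8
```

Run:
```python
from h import *
s=sense();print(s["tcp_pos"],s["joints"][5],s["force"],s["torque"])
im=snapshot("wrist")[:,:,::-1];cv2.imwrite("pics/w2.png",im[0:420])
```

```text
[0.48131061 0.24718827 0.06608646] -0.7531715258933127 [ 3.12818037 -0.08091195  0.52309607] [-0.10517296 -1.54028188  0.02074039]
```

View pics/w2.png

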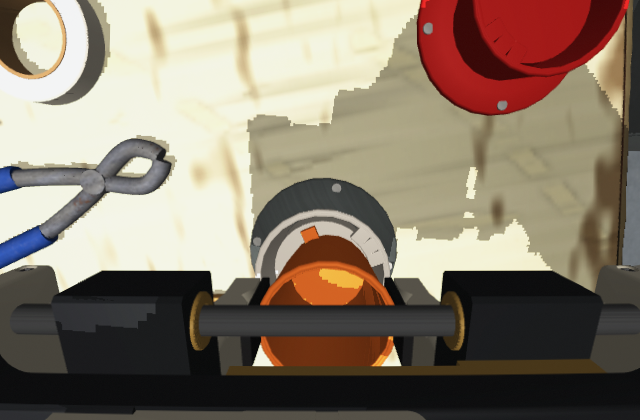

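The orange lug is visible at (310,234), clear of the white lip at (372,245), and the lift force is small. I'll keep lifting.

>>> apply_moves(
  steps=[
    [0,0,0,0,0,-0.5,5],
    [0,0,0,0,0,-1,5],
    [0,0,0,0,0,-1.6,5],
    [0,0,0,0,0,-2.4,5],
    [0,0,0,0,0,-4,5],
    [0,0,0,0,0,-6,5],
    [0,0,0,0,0,-9,5],
    [0,0,0,0,0,-12,5],
    [0,0,0,0,0,-14,5],
    [0,0,0,0,0,-14,5],
    [0,0,0,0,0,-14,5],
  ],
)

```text
time_s: 6.45
tcp_pos: [0.4806, 0.2473, 0.2074]
ee_rot: [-2.315, 2.12, 0.001]
force: [1.2, 0.1, -1.1]
width: 0.0576
finger_force: 29.8
```

Run:
```python
from h import *
s=sense();print(s["tcp_pos"],s["joints"],s["force"])
print([shift(p).round(2) for p in([.54,.0,.206],[.54,-.274,.206])])
```

```text
[0.48063424 0.24730359 0.20742764] [ 8.37566940e-01  1.35060265e-01 -2.84048753e-01 -5.33516837e-04
 -1.14921464e+00 -7.49838419e-01] [ 1.17068432  0.13965316 -1.12493091]
[array([25.15, -3.75,  0.1 ]), array([ 5.245e+01, -1.360e+00,  4.000e-02])]
```

>>> apply_moves(
  steps=[
    [0,0,0,1.5,-0.2,0,5],
    [0,0,0,4,-0.6,0,5],
    [0,0,0,7,-1,0,5],
    [0,0,0,10,-1.5,0,5],
    [0,0,0,13.5,-2,0,5],
    [0,0,0,17,-2.5,0,5],
    [0,0,0,20.5,-2.8,0,5],
    [0,0,0,24,-2.8,0,5],
    [0,0,0,27.5,-2.8,0,5],
    [0,0,0,31,-2.6,0,5],
    [0,0,0,34.5,-2.4,0,5],
    [0,0,0,38,-2.2,0,5],
    [0,0,0,41.5,-2,0,5],
    [0,0,0,45,-1.8,0,5],
    [0,0,0,48,-1.6,0,5],
    [0,0,0,50,-1.5,0,5],
    [0,0,0,51.5,-1.4,0,5],
    [0,0,0,52.4,-1.4,0,5],
    [0,0,0,52.4,-1.4,0,5],
    [0,0,0,52.4,-1.4,0,5],
  ],
)

```text
time_s: 8.12
tcp_pos: [0.5399, -0.2738, 0.2048]
ee_rot: [2.315, -2.122, -0.003]
force: [-0.1, 0.4, -1.3]
width: 0.0579
finger_force: 29.8
```

Run:
```python
from h import *
s=sense();print(s["tcp_pos"],s["joints"],s["force"])
print(shift([.54,-.274,.04]).round(2))
im=snapshot("scene")[:,:,::-1];cv2.imwrite("pics/s2.png",cv2.resize(im[130:370,320:640],(800,600)))
```

```text
[ 0.53992601 -0.27380785  0.20482887] [-1.47231666e-01  2.47188859e-01 -1.47974562e-01 -4.39250049e-04
 -1.17760516e+00  2.34286582e-01] [-0.06283146  0.41098989 -1.31821324]
[ 0.03 -0.04 16.48]
```

View pics/s2.png

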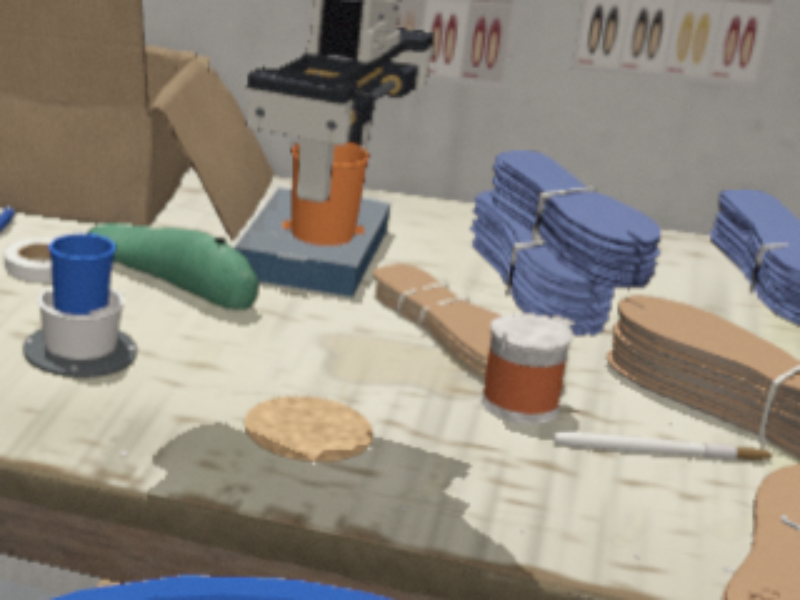

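The scene view shows the pot held upright above the mat, the mat clear at crop (309,427), and the blue pot still nested. I'll lower to just above the mat.

>>> apply_moves(
  steps=[
    [0,0,0,0,0,2,5],
    [0,0,0,0,0,5,5],
    [0,0,0,0,0,8,5],
    [0,0,0,0,0,11,5],
    [0,0,0,0,0,13.5,5],
    [0,0,0,0,0,15.5,5],
    [0,0,0,0,0,16.7,5],
    [0,0,0,0,0,17.2,5],
    [0,0,0,0,0,17.4,5],
    [0,0,0,0,0,17.4,5],
    [0,0,0,0,0,17.4,5],
  ],
)

```text
time_s: 9.08
tcp_pos: [0.5416, -0.2736, 0.033]
ee_rot: [-2.317, 2.12, -0.002]
force: [0.7, -0.7, -1.0]
width: 0.0576
finger_force: 29.8
```

Run:
```python
from h import *
s=sense();print(s["tcp_pos"],s["force"])
im=snapshot("scene")[:,:,::-1];cv2.imwrite("pics/s3.png",cv2.resize(im[230:335,374:514],(800,600)))
```

```text
[ 0.5415831  -0.27359268  0.03296733] [ 0.71933498 -0.74658685 -0.98573179]
```

View pics/s3.png

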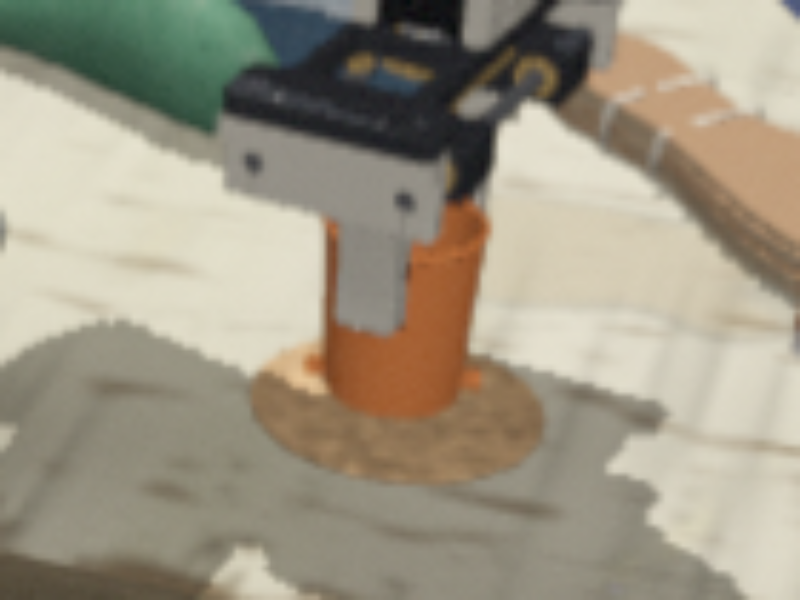

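The pot is upright a few millimetres over the mat, its base at crop (395,405), well inside the mat ellipse (250–543). I'll lower it in 1 mm rows and watch the force.

>>> apply_moves(
  steps=[
    [0,0,0,0,0,0.1,5],
    [0,0,0,0,0,0.2,5],
    [0,0,0,0,0,0.3,5],
    [0,0,0,0,0,0.4,5],
    [0,0,0,0,0,0.5,5],
    [0,0,0,0,0,0.6,5],
    [0,0,0,0,0,0.6,5],
    [0,0,0,0,0,0.6,5],
  ],
)

```text
time_s: 9.8
tcp_pos: [0.5407, -0.274, 0.0262]
ee_rot: [2.317, -2.121, 0.0]
force: [-2.2, -0.0, 3.9]
width: 0.0573
finger_force: 29.8
```

The force rose from −1 to +4 N at the expected height, so the pot is on the mat. Releasing.

>>> apply_moves(
  steps=[
    [0,0,0,0,0,0,5.9],
    [0,0,0,0,0,0,6.2],
    [0,0,0,0,0,0,7],
    [0,0,0,0,0,0,8],
    [0,0,0,0,0,0,8.7],
    [0,0,0,0,0,0,8.7],
    [0,0,0,0,0,0,8.7],
    [0,0,0,0,0,0,8.7],
    [0,0,0,0,0,0,8.7],
  ],
)

```text
time_s: 10.55
tcp_pos: [0.5407, -0.2738, 0.0258]
ee_rot: [2.317, -2.121, -0.0]
force: [0.6, -0.0, 0.8]
width: 0.0868
finger_force: 0.0
```

>>> apply_moves(
  steps=[
    [0,0,0,0,0,-0.5,8.7],
    [0,0,0,0,0,-1.5,8.7],
    [0,0,0,0,0,-3,8.7],
    [0,0,0,0,0,-5,8.7],
    [0,0,0,0,0,-8,8.7],
    [0,0,0,0,0,-11,8.7],
    [0,0,0,0,0,-14,8.7],
    [0,0,0,0,0,-17,8.7],
    [0,0,0,0,0,-18,8.7],
    [0,0,0,0,0,-18,8.7],
    [0,0,0,0,0,-18,8.7],
  ],
)

```text
time_s: 11.47
tcp_pos: [0.5409, -0.2737, 0.2072]
ee_rot: [-2.316, 2.121, -0.003]
force: [-0.7, 0.6, -0.8]
width: 0.0868
finger_force: 0.0
```

Run:
```python
from h import *
s=sense();print(s["tcp_pos"],s["force"])
im=snapshot("scene")[:,:,::-1];cv2.imwrite("pics/s4.png",cv2.resize(im[170:350,210:530],(800,450)))
```

```text
[ 0.54093413 -0.27369588  0.20715886] [-0.71802255  0.60893892 -0.80733861]
```

View pics/s4.png

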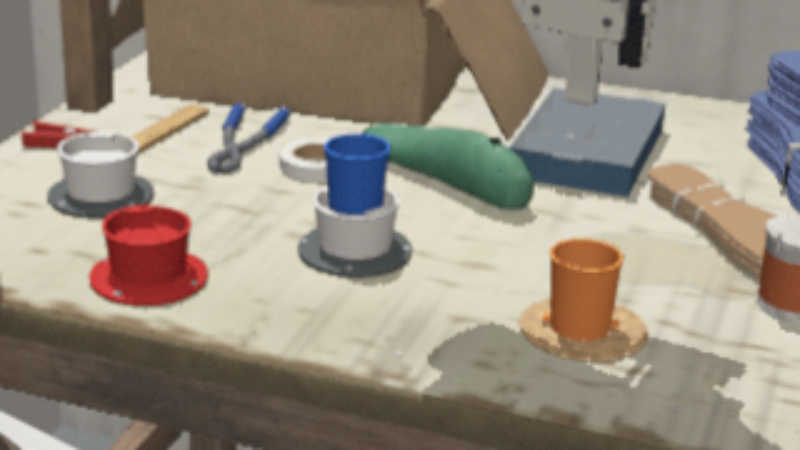

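The orange pot stands upright and centred on the mat at crop (584,310). The blue pot is still nested at (357,200), and the orange stand is empty at (98,170).

```bash
python3 -c "
from plant import job;print(job.job_done())"
```

```text
the job is handed in; nothing more can be done
None
```

The orange pot was twisted free with a 75° turn, set down upright at the centre of the cork mat and released. The blue pot is still nested, and the job was handed in at about 11.5 s; the judge's verdict was not shown.

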